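# Close the parts carton and open the cleaner bottle

### The arm

A 6-joint arm with a two-finger parallel gripper is mounted at the origin on the work surface. World frame = base frame: x ahead of the robot, y to its left, z up, the work surface at z = 0. Lengths are in m, angles in rad, forces in N, time in s.
With the tool pointing down it reaches from about 0.275 to 0.825 m from the base axis. Payload 4.9 kg.
Tool frame: the origin (TCP) lies at the very end of the fingers, on their centre line; the grasp point (between the pads) lies 19 mm behind it (bot.grip_point_offset is the z of the grasp point in the tool frame, in m); z points along the fingers, y is the direction in which the jaws open and shut (so a half turn about z gives the same grasp; the last joint's range is limited). The gripper opens to 85 mm and grips with 20 to 120 N. Pads are 22 mm wide; open, the fingers measure 114 mm over their backs; the gripper's body (76 mm by 85 mm) begins 54 mm behind the grasp point. The pads swing forward as they close: fully open they stand 13 mm farther back than shut.
Start: joints at [-1.347, 0.326, -0.193, 1.052, 0, 1.437], TCP at [0.193, -0.515, 0.2] pointing down, gripper open.
Joint ranges: [-2.65, 2.65], [-0.97, 1.79], [-1.3, 1.35], [-1.93, 2.1], [-1.47, 1.37], [-3.14, 3.14]. Speed limits (rad/s): [2.57, 2.57, 3.14, 3.14, 3.14, 3.14].

### API

Orientations are given as a unit quaternion [x, y, z, w].
In Python, from plant import sensors, read_camera, sign_off, outline_of, place_of, bot gives the robot as it stands.
- The arm moves only by the shell command python3 -m inch 'ROWS' [OPENING]. ROWS is JSON, a list of rows, each a list of 6 numbers: the shift along the tool's x, y, z in m, then the turn, a rotation vector about the tool's x, y, z in rad. In form: [[dx, dy, dz, wx, wy, wz], ...]. A call has exactly 8 rows; each row shifts and turns the commanded pose from where the row before left it, along the tool's axes as they then stand; what a row does not reach is not made up. A row lasts 1/12 s, in which the tool goes at most 41.7 mm and 7.16 degrees, less where a joint would pass 70% of its speed; a pose out of reach is approached as far as the arm can. A call with a gripper value outside its range is refused whole. OPENING is the finger opening in m, from 0 to 0.0854, set as the call begins (- or left out, the last holds). The fingers move at their own pace and stop on an object; the grip force is fixed at half the most. Time passes only in rows, so rows that do not move let the fingers close, or fill a call up. It gives the time, the measured TCP pose, the force and the opening at its end, in the units of the state.
- sensors.get_obs(): the state, without advancing time (a new reading comes with each control period).
- read_camera(name): name is "scene" or "top"; returns a dict with "img" (400x640x3 uint8, red, green, blue), "vertical_fov" (degrees; the focal length in pixels is half the picture's height over the tangent of half this angle, whatever the lens; pixels are square), "cx", "cy" (the principal point, pixels), "dist" ([k1, k2, p1, p2, k3] as OpenCV has them; the pictures are not rectified), "world_from_camera" (4x4, takes a point from camera to world coordinates). Camera axes: x right, y up, looking along -z (the intrinsics and any distortion apply to the point x, -y, -z); pixel columns grow to the right and rows downward; lengths in m; the calibration is good to about 2 mm. A picture is of the moment at which its call begins. There is no depth.
- sign_off(): hands the job in, once; it reports no verdict.
Trained networks look in a picture, given as the dict that the camera call returned (one of the last four; its "shot" number tells which), for a name from the list of things; names that differ only in an ending like _2 or _b are one class to them, and where a whole thing is asked for, a point or a joint stands for the part that bears it (a point fixed in the world has none). Each returns a list of dicts, best first, with "confidence" (0 to 1); they miss things now and then, are a little off and sometimes report something else, mostly with a low value. They report only what shows in the picture. A call takes as long as a camera call. They do not tell look-alikes from the thing itself.
- outline_of(picture, name): "pixels" (400x640 bool, what is visible of it) and "box" ([left, top, right, bottom] in pixels, round what is visible of it).
- place_of(picture, name): "uv" ([column, row] in pixels: a listed point, or the origin of a listed thing).
The state is a dict: "time_s": time; "joint_positions": joint angles; "joint_vel": joint speeds; "tau": joint torques, N m; "tool_pos": TCP position; "ee_rot": TCP orientation; "wrist_force": force on the tool from outside, world axes, zero at the start; "moment": the same for the moment, N m; "gripper_width": finger opening in m.
Only numpy, scipy, OpenCV 4.12 (cv2) and the standard library are available. Lean on these libraries where they do the work, as an engineer would, in place of code of your own. Each camera call takes 0.05 s, during which the arm holds its last target. There are 200 camera calls.

### The job

Before the thread cleaner is opened, shut the carton of finished water meters so nothing can splash in: fold its narrow flap down flat first, then the wide flap with the orange mark flat over it. Then take the red safety cap of the cleaner bottle, push it down, twist it anticlockwise free and lift it off, and finish while still holding the cap in the gripper, level and still, about 8 cm straight above where it sat, without letting go. Leave the meters, tools and tin lying around as they are.

Things in the scene. Friction and masses are not known exactly. Their poses are not given: they have to be found in the camera images.
- carton: Open cardboard carton, 130 (its x) by 160 (its y) mm, walls 90 mm high, 4 mm thick, fixed to the table; origin at the centre of its underside, z up. Six small blue-capped meters stand inside, below the rim (top 70 mm). A flap stands open on its +y and on its -y rim; flaps 4 mm thick.
- flap_narrow (a joint): Angle of the narrow flap (126 mm along the hinge, 70 mm from hinge to free edge), hinged on the carton's +y rim along carton x: 0 = closed flat, pointing to carton -y; 1.57 = upright; at most 2.3. It starts roughly upright and stays where it is left (about 0.03 N m of friction: under 1 N near the edge).
- narrow_hinge (a point): Middle of the narrow flap's hinge line, 90 mm above the table on the outer face of the +y wall; the point turns with the flap. The flap's inner face lies on the line from here to narrow_edge, its 4 mm thickness outside (above when closed).
- narrow_edge (a point): Middle of the narrow flap's free edge, 70 mm from narrow_hinge, on its inner face.
- flap_wide (a joint): Angle of the wide flap (126 mm along the hinge, 110 mm from hinge to free edge, orange mark by the edge), hinged on the carton's -y rim along carton x: 0 = closed flat, pointing to carton +y and lying over the narrow flap; 1.57 = upright; at most 2.3. Starts roughly upright, stays where it is left like the other.
- wide_hinge (a point): Middle of the wide flap's hinge line, 94.5 mm above the table on the outer face of the -y wall; the point turns with the flap. Inner face and thickness as for the narrow flap.
- wide_edge (a point): Middle of the wide flap's free edge, 110 mm from wide_hinge, on its inner face.
- bottle: White square cleaner bottle (90 x 90 mm, yellow label panels) clamped by low brackets on a dark steel plate (150 x 130 x 8 mm) that is fixed to the table. Origin: centre of the plate's underside, on the bottle's upright axis; z up. Square body up to 103 mm, sloping shoulder to 126 mm (radius 20 mm there), then the neck up to 157 mm.
- neck_top (a point): Centre of the top of the bottle's neck, 157 mm above the table. In it sits a spring that presses the locked cap up into a catch: about 6 N to start the cap down, 12 N at 5 mm, then a hard stop. Two black marks on the bottle's shoulder show the direction of the cap's stripe when it is free.
- cap: Red round ribbed safety cap on the neck, 50 mm across, 30 mm high, about 30 g, loose. Origin: centre of its lower rim, 138 mm above the table while locked; x axis along the white stripe on top, starting along the bottle's x. Unless pushed down 3 to 5 mm it neither turns nor lifts. Keep it down and turn it anticlockwise seen from above; clockwise is blocked.
- cap_top (a point): Centre of the cap's flat top, 30 mm above its lower rim (168 mm above the table while locked). After a turn of about 70 degrees (anything from 45 to 130) the cap is free and lifts straight off; keep it straight above the neck until it is lifted 25 mm.
- meter1: Loose brass water meter with blue cap, 66 mm across, 74 mm high, pipe stubs 114 mm end to end along its x; leave alone. Origin under its centre.
- meter2: Like meter1, with a pink cap; leave alone.
- meter3: Like meter1, blue cap; leave alone.
- wrench: Loose steel wrench lying flat along its x; leave alone.
- screwdriver: Loose screwdriver lying along its x; leave alone.
- brush: Loose brush lying along its x; leave alone.
- tin: Loose tin, 60 mm across, 60 mm high, origin under its centre; leave alone.
Things that resemble listed ones, but are neither listed nor needed, are in the scene too. What is shaped like the carton but turquoise is not meant. Leave any purple look-alike of the bottle alone.

How it is judged:
By the outcome, as a careful person would: the job done as asked, in the order asked, and still so for the second after the job is handed in, while the arm keeps its last pose, push and grip.
It also fails if it takes over 61 s, if anything falls off the work surface, if the arm or the gripper's body presses on something with over 40 N, if the wrist force passes 120 N, or if a joint passes its speed limit or range.

## Working session

There is one attempt and no reset: what is moved stays moved. The work goes in short steps, Python scripts to look and compute and a shell command to move; the robot and the scene stay as the last step left them, time stands still between calls to the robot, and variables do not carry over. Pictures are saved under pics/ and viewed, about 8 in all and at most 12, crops included, and the job is handed in when it is done.

```bash
ls; mkdir -p pics
cat > h.py <<'E'
import numpy as np, cv2
from plant import sensors, read_camera, sign_off, outline_of, place_of, bot
from scipy.spatial.transform import Rotation as R
def K(p):
    f=p["img"].shape[0]/2/np.tan(np.radians(p["vertical_fov"])/2)
    return np.array([[f,0,p["cx"]],[0,f,p["cy"]],[0,0,1.]])
def ray(p,uv):
    x=cv2.undistortPoints(np.array([[uv]],float),K(p),np.array(p["dist"],float))[0,0]
    T=np.array(p["world_from_camera"]); return T[:3,3],T[:3,:3]@np.array([x[0],-x[1],-1])
def at_z(p,uv,z):
    o,d=ray(p,uv); return o+d*(z-o[2])/d[2]
def proj(p,X):
    T=np.array(p["world_from_camera"]); c=(np.atleast_2d(X)-T[:3,3])@T[:3,:3]
    c=c*[1,-1,-1]; return cv2.projectPoints(c,np.zeros(3),np.zeros(3),K(p),np.array(p["dist"],float))[0][:,0]
def tri(l):
    A=0;b=0
    for p,uv in l:
        o,d=ray(p,uv); d=d/np.linalg.norm(d); M=np.eye(3)-np.outer(d,d); A=A+M; b=b+M@o
    return np.linalg.solve(A,b)
def save(p,n,box=None,s=1):
    im=p["img"][:,:,::-1]
    if box: im=im[box[1]:box[3],box[0]:box[2]]
    cv2.imwrite("pics/"+n,cv2.resize(im,None,fx=s,fy=s,interpolation=cv2.INTER_CUBIC))
E
python3 - <<'E'
from h import *
np.set_printoptions(precision=4,suppress=True)
a=read_camera("scene");b=read_camera("top")
save(a,"s0.png");save(b,"t0.png")
for n,p in(("scene",a),("top",b)):
    print(n,np.array(p["world_from_camera"])[:3,3])
    for k in "carton narrow_hinge narrow_edge wide_hinge wide_edge bottle neck_top cap cap_top".split():
        print(k,[(np.round(r["uv"],1).tolist(),round(r["confidence"],2)) for r in place_of(p,k)])
o=sensors.get_obs();print(o["tool_pos"],o["ee_rot"],R.from_quat(o["ee_rot"]).as_matrix(),bot.grip_point_offset)
E
```

```text
pics
scene [ 1.5674 -0.2111  1.2531]
carton [([363.9, 197.4], 0.76), ([371.5, 237.8], 0.71), ([357.1, 200.0], 0.24)]
narrow_hinge [([395.0, 213.7], 0.7), ([400.7, 196.8], 0.61)]
narrow_edge [([399.4, 199.3], 0.78), ([367.9, 177.0], 0.74)]
wide_hinge [([349.0, 184.7], 0.91), ([353.8, 220.5], 0.6)]
wide_edge [([370.8, 173.9], 0.95), ([352.6, 201.8], 0.52)]
bottle [([205.5, 203.9], 0.97), ([393.4, 213.7], 0.69), ([251.0, 258.0], 0.68), ([311.5, 220.6], 0.52)]
neck_top [([244.6, 232.1], 0.7)]
cap [([253.5, 236.1], 0.55)]
cap_top [([247.0, 229.8], 0.77), ([414.4, 202.9], 0.21)]
top [0.3848 0.0049 1.2161]
carton [([232.0, 253.5], 0.83), ([239.9, 183.8], 0.68), ([211.2, 182.7], 0.62)]
narrow_hinge [([211.0, 181.8], 0.94), ([196.4, 263.0], 0.68), ([385.0, 178.6], 0.53)]
narrow_edge [([219.0, 258.1], 0.89), ([198.0, 180.8], 0.7), ([394.5, 173.7], 0.28)]
wide_hinge [([263.7, 182.5], 0.68), ([249.7, 244.8], 0.56)]
wide_edge [([211.1, 256.2], 0.95), ([263.3, 176.3], 0.66), ([210.9, 182.9], 0.16)]
bottle [([443.0, 279.9], 0.92), ([382.8, 180.3], 0.7)]
neck_top [([393.8, 170.5], 0.75), ([460.4, 286.2], 0.68)]
cap [([394.1, 171.2], 0.72), ([168.4, 164.3], 0.64)]
cap_top [([396.4, 169.5], 0.81), ([266.5, 178.1], 0.59)]
[ 0.1927 -0.5152  0.1996] [0.984 0.178 0.    0.   ] [[ 0.9367  0.3502  0.    ]
 [ 0.3502 -0.9367 -0.    ]
 [ 0.      0.     -1.    ]] -0.0187
```

View pics/s0.png

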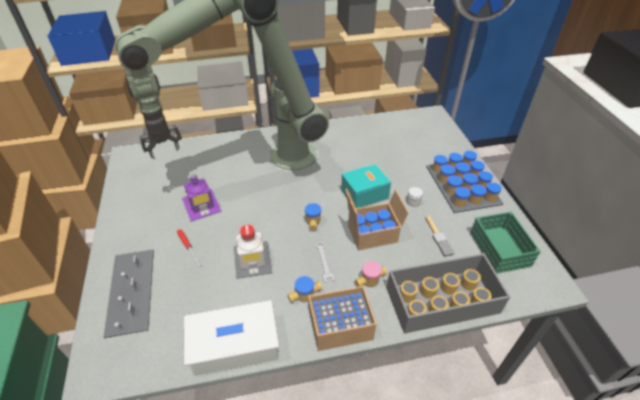

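View pics/t0.png

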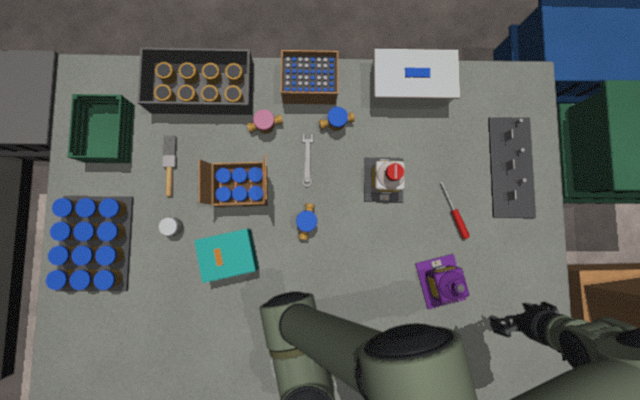

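The top view shows +y to the left. There are two carton shapes: the brown open one at top (240,184) / scene (375,225), and the closed turquoise one at top (226,254) / scene (366,187). There are two bottles: the white one with the red cap at top (390,175) / scene (250,250), and the purple one at top (443,281) / scene (202,197). I choose the brown carton and the white bottle, and check both in one close crop.

Run:
```python
from h import *
np.set_printoptions(precision=4,suppress=True)
a=read_camera("scene");b=read_camera("top")
def c(p,x0,y0,x1,y1): return cv2.resize(p["img"][y0:y1,x0:x1,::-1],(400,300),interpolation=cv2.INTER_CUBIC)
im=np.vstack([np.hstack([c(b,190,145,282,214),c(b,355,145,427,199)]),np.hstack([c(a,340,180,420,240+0),c(a,220,215,300,275)])])
cv2.imwrite("pics/crop1.png",im)
ch=tri([(a,(353.8,220.5)),(b,(263.7,182.5))]);print("wide_hinge?",ch)
for nm,ua,ub in (("nhinge",(395,213.7),(211,181.8)),("nedge",(399.4,199.3),(198,180.8)),("wedge",(352.6,201.8),(263.3,176.3)),("captop",(247,229.8),(396.4,169.5)),("bottle",(251,258),(382.8,180.3))):
    print(nm,tri([(a,ua),(b,ub)]))
print(at_z(b,(211,181.8),.09),at_z(b,(263.7,182.5),.0945),at_z(b,(396.4,169.5),.168),at_z(a,(247,229.8),.168))
```

```text
wide_hinge? [0.5461 0.138  0.0939]
nhinge [0.5466 0.2974 0.0948]
nedge [0.5387 0.3128 0.1607]
wedge [0.5488 0.1272 0.1956]
captop [ 0.5765 -0.2497  0.1701]
bottle [ 0.5691 -0.2493  0.0054]
[0.5471 0.2981 0.09  ] [0.5458 0.137  0.0945] [ 0.5765 -0.2527  0.168 ] [ 0.5755 -0.2474  0.168 ]
```

View pics/crop1.png

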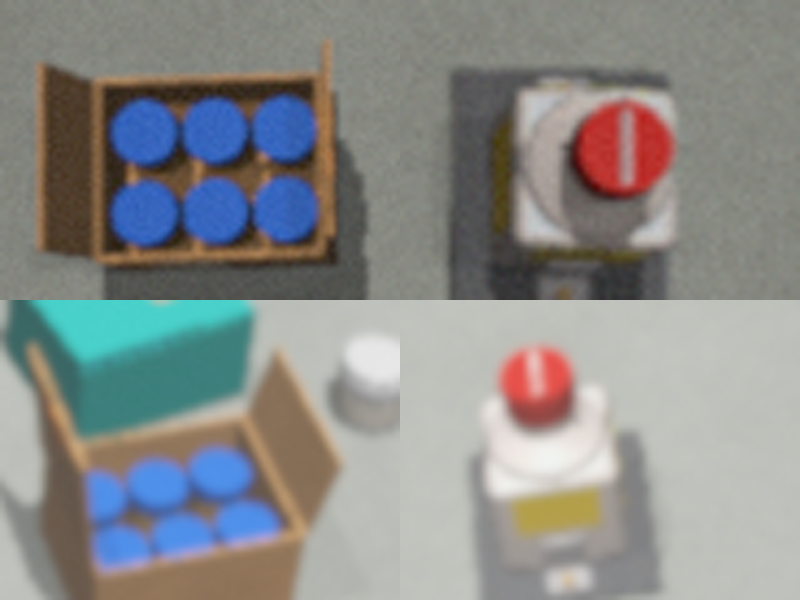

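The crop shows the brown carton with both flaps open and the white bottle with the red cap, stripe along world x. Triangulation agrees with the given sizes: hinge heights 94 mm and 95 mm, cap top 170 mm. I'm closing the gripper and moving up and over.

```bash
python3 -m inch '[[0,0,-0.01,0,0,-0.12],[0,0,-0.01,0,0,-0.12],[0,0,-0.01,0,0,-0.12],[0,0,-0.01,0,0,-0.12],[0,0,-0.01,0,0,-0.12],[0,0,-0.01,0,0,-0.12],[0,0,-0.01,0,0,-0.12],[0,0,-0.01,0,0,-0.12]]' 0
python3 -m inch '[[0,0,0,0,0,-0.085],[0,0,0,0,0,-0.085],[0,0,0,0,0,-0.083],[0.035,0.0145,0,0,0,0],[0.035,0.0145,0,0,0,0],[0.035,0.0145,0,0,0,0],[0.035,0.0145,0,0,0,0],[0.035,0.0145,0,0,0,0]]'
python3 -m inch '[[0.035,0.0145,0,0,0,0],[0.035,0.0145,0,0,0,0],[0.035,0.0145,0,0,0,0],[0.035,0.0145,0,0,0,0],[0.035,0.0145,0,0,0,0],[0.035,0.0145,0,0,0,0],[0.035,0.0145,0,0,0,0],[0.035,0.0145,0,0,0,0]]'
python3 -m inch '[[0.035,0.0145,0,0,0,0],[0.035,0.0145,0,0,0,0],[0.035,0.0145,0,0,0,0],[0.035,0.0145,0,0,0,0],[0.035,0.0145,0,0,0,0],[0.035,0.0145,0,0,0,0],[0.035,0.0145,0,0,0,0],[0.035,0.0145,0,0,0,0]]'
```

```text
time_s: 1.77
tool_pos: [0.1926, -0.5151, 0.2801]
ee_rot: [0.789, 0.615, -0.0, 0.0]
wrist_force: [0.7, 0.0, 0.3]
gripper_width: -0.0001
time_s: 2.43
tool_pos: [0.2654, -0.3386, 0.2795]
ee_rot: [0.707, 0.707, 0.0, 0.0]
wrist_force: [1.0, -0.7, -0.3]
gripper_width: 0.0
time_s: 3.1
tool_pos: [0.3815, -0.0584, 0.2799]
ee_rot: [0.707, 0.707, 0.0, 0.001]
wrist_force: [0.9, -1.0, -0.7]
gripper_width: 0.0003
time_s: 3.77
tool_pos: [0.4975, 0.2219, 0.2796]
ee_rot: [0.707, 0.707, 0.0, 0.0]
wrist_force: [1.2, 0.1, 0.2]
gripper_width: 0.0
```

```bash
python3 -m inch '[[0.033,0.0125,0,0,0,0],[0.033,0.0125,0,0,0,0],[0.033,0.0125,0,0,0,0],[0.033,0.0125,0,0,0,0],[0,0,0.035,0,0,0],[0,0,0.035,0,0,0],[0,0,0.035,0,0,0],[0,0,0.033,0,0,0]]'
python3 - <<'E'
# contact path for corner (half 11 mm), r=.055 on outer face
import numpy as np
for th in (1.8,1.57,1.3,1.0,.8,.6,.4,.2,.0):
    r=.055; y=.298-r*np.cos(th)+.004*np.sin(th)+.011; z=.09+r*np.sin(th)+.004*np.cos(th)
    y2=.137+.09*np.cos(th)-.004*np.sin(th)-.011; z2=.0945+.09*np.sin(th)+.004*np.cos(th)
    print(th,round(y,4),round(z,4),"wide",round(y2,4),round(z2,4))
E
```

```text
time_s: 4.43
tool_pos: [0.5468, 0.3521, 0.1396]
ee_rot: [0.707, 0.707, -0.0, -0.0]
wrist_force: [0.9, 0.5, 0.3]
gripper_width: -0.0001
1.8 0.3254 0.1427 wide 0.1017 0.1812
1.57 0.313 0.145 wide 0.1221 0.1845
1.3 0.2981 0.1441 wide 0.1462 0.1823
1.0 0.2826 0.1384 wide 0.1713 0.1724
0.8 0.2736 0.1322 wide 0.1858 0.1618
0.6 0.2659 0.1244 wide 0.198 0.1486
0.4 0.2599 0.1151 wide 0.2073 0.1332
0.2 0.2559 0.1048 wide 0.2134 0.1163
0.0 0.254 0.094 wide 0.216 0.0985
```

```bash
python3 -m inch '[[-0.013,0,-0.002,0,0,0],[-0.013,0,-0.0015,0,0,0],[-0.013,0,-0.002,0,0,0],[-0.015,0,0.001,0,0,0],[-0.0155,0,0.006,0,0,0],[-0.009,0,0.006,0,0,0],[-0.0075,0,0.008,0,0,0],[-0.006,0,0.009,0,0,0]]'
python3 -m inch '[[-0.002,0,0.005,0,0,0],[-0.002,0,0.005,0,0,0],[-0.001,0,0.005,0,0,0],[-0.001,0,0.005,0,0,0],[0,0,0.001,0,0,0],[0,0,0.001,0,0,0],[0,0,0,0,0,0],[0,0,0,0,0,0]]'
python3 - <<'E'
from h import *
a=read_camera("scene");b=read_camera("top")
def c(p,x0,y0,x1,y1): return cv2.resize(p["img"][y0:y1,x0:x1,::-1],(400,300),interpolation=cv2.INTER_CUBIC)
cv2.imwrite("pics/c2.png",np.hstack([c(a,330,165,430,240),c(b,180,140,300,230)]))
E
```

```text
time_s: 5.1
tool_pos: [0.5481, 0.2588, 0.118]
ee_rot: [0.708, 0.707, 0.001, 0.001]
wrist_force: [0.1, 0.2, -0.4]
gripper_width: -0.0002
time_s: 5.77
tool_pos: [0.5473, 0.2542, 0.0953]
ee_rot: [0.707, 0.707, 0.0, 0.0]
wrist_force: [-0.2, 0.8, -0.4]
gripper_width: 0.0
```

View pics/c2.png

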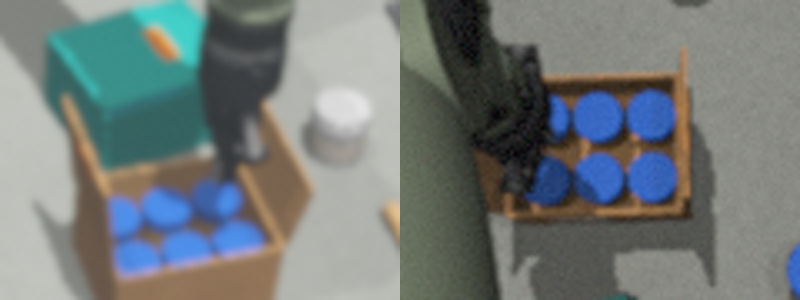

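Run:
```python
from h import *
np.set_printoptions(precision=4,suppress=True)
a=read_camera("scene");b=read_camera("top")
o=sensors.get_obs();print(o["tool_pos"],o["wrist_force"])
ims=[]
for p,bx in((a,(330,165,430,240)),(b,(180,140,300,230))):
    x0,y0,x1,y1=bx;s=400/(x1-x0)
    im=cv2.resize(p["img"][y0:y1,x0:x1,::-1],(400,300),interpolation=cv2.INTER_CUBIC)
    pts=[(o["tool_pos"],(0,255,0))]
    for th,c in((1.8,(0,0,255)),(0.,(255,0,255)),(.6,(255,255,0))):
        for x in(-.063,.063):
            for r in (0,.07): pts.append(((.547+x,.298-r*np.cos(th),.09+r*np.sin(th)),c))
    for X,c in pts:
        u=(proj(p,X)[0]-[x0,y0])*s; cv2.circle(im,tuple(int(v) for v in u),3,c,-1)
    ims.append(im)
    for n in("narrow_edge","narrow_hinge"): print(n,[(np.round(r["uv"],1),round(r["confidence"],2)) for r in place_of(p,n)])
cv2.imwrite("pics/c3.png",np.hstack(ims))
```

```text
[0.5474 0.254  0.0954] [-0.6887 -0.3059  0.1829]
narrow_edge [(array([248.5, 232.5]), 0.64), (array([400.5, 201.5]), 0.51), (array([368.6, 174.6]), 0.44)]
narrow_hinge [(array([391.6, 211.8]), 0.79)]
narrow_edge [(array([199.5, 179.3]), 0.42), (array([212.1, 184.8]), 0.28)]
narrow_hinge [(array([211.7, 183.8]), 0.65)]
```

View pics/c3.png

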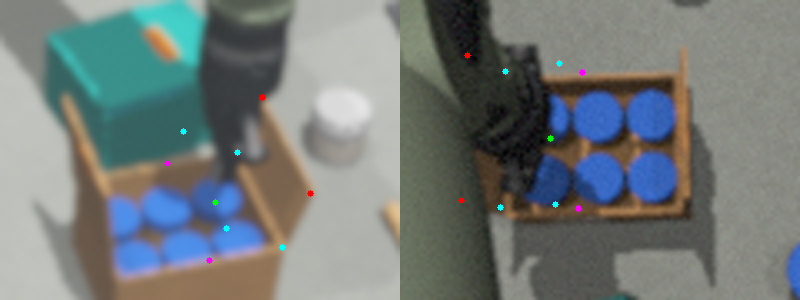

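```bash
python3 -m inch '[[0,0,-0.04,0,0,0],[0,0,-0.04,0,0,0],[0,0,-0.03,0,0,0],[0.035,0,0,0,0,0],[0.035,0,0,0,0,0],[0.03,0,0.03,0,0,0],[0,0,0.03,0,0,0],[0,0,0.03,0,0,0]]'
python3 - <<'E'
from h import *
np.set_printoptions(precision=4,suppress=True)
a=read_camera("scene");b=read_camera("top")
o=sensors.get_obs();print(o["tool_pos"],o["wrist_force"])
ims=[]
for p,bx in((a,(330,150,430,225)),(b,(160,130,280,220))):
    x0,y0,x1,y1=bx;s=400/(x1-x0)
    im=cv2.resize(p["img"][y0:y1,x0:x1,::-1],(400,300),interpolation=cv2.INTER_CUBIC)
    pts=[(o["tool_pos"],(0,255,0))]
    th=1.8
    for x in(-.063,.063):
        for r in (0,.07): pts.append(((.547+x,.298-r*np.cos(th),.09+r*np.sin(th)),(0,0,255)))
    for X,c in pts:
        u=(proj(p,X)[0]-[x0,y0])*s; cv2.circle(im,tuple(int(v) for v in u),2,c,-1)
    ims.append(im)
cv2.imwrite("pics/c4.png",np.hstack(ims))
E
```

```text
time_s: 6.83
tool_pos: [0.5473, 0.3555, 0.1151]
ee_rot: [0.706, 0.708, 0.001, 0.0]
wrist_force: [0.1, -0.2, -1.1]
gripper_width: -0.0001
[0.5431 0.3519 0.1101] [-1.2861 -0.8008 -0.524 ]
```

View pics/c4.png

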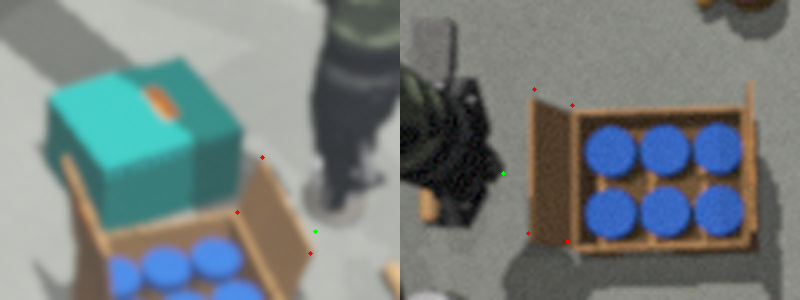

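Run:
```python
from h import *
np.set_printoptions(precision=4,suppress=True)
a=read_camera("scene");b=read_camera("top")
for i in range(3):
    o=sensors.get_obs();print(o["tool_pos"],o["wrist_force"],o["ee_rot"])
print(tri([(a,(413.8,202.5)),(b,(190.9,182.5))]), tri([(a,(413.8,202.5)),(b,(186,183))]))
for v in (a,b): print(proj(v,o["tool_pos"]))
# carton corners in top at rim: crop pixels -> z=.09
for u in ((577,112),(572,250),(742,107),(752,247)):
    print(at_z(b,((u[0]-400)*.3+160,u[1]*.3+130),.09))
x0,y0,x1,y1=370,150,450,210
cv2.imwrite("pics/c5.png",cv2.resize(a["img"][y0:y1,x0:x1,::-1],(800,600),interpolation=cv2.INTER_CUBIC))
```

```text
[0.5468 0.353  0.1157] [-0.4501  1.1388 -0.0344] [ 0.7072  0.7071 -0.0007 -0.0002]
[0.5468 0.353  0.1157] [-0.4501  1.1388 -0.0344] [ 0.7072  0.7071 -0.0007 -0.0002]
[0.5468 0.353  0.1157] [-0.4501  1.1388 -0.0344] [ 0.7072  0.7071 -0.0007 -0.0002]
[0.5409 0.3569 0.1319] [0.5381 0.3652 0.1296]
[[409.8236 207.5514]]
[[190.2712 180.4994]]
[0.6037 0.2938 0.09  ]
[0.4761 0.2937 0.09  ]
[0.6099 0.1423 0.09  ]
[0.4801 0.1304 0.09  ]
```

View pics/c5.png

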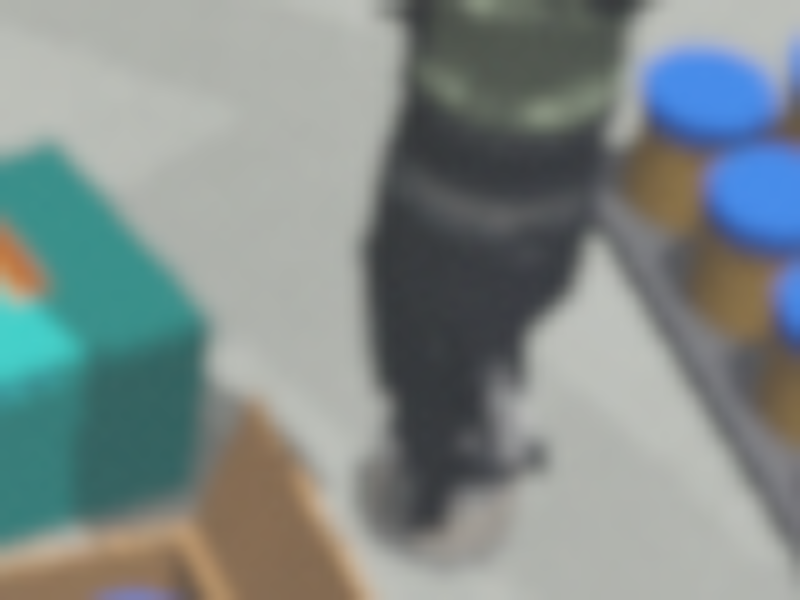

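```bash
python3 - <<'E'
from h import *
np.save("b.npy",np.stack([read_camera("scene")["img"],read_camera("top")["img"]]));print(sensors.get_obs()["gripper_width"])
E
python3 -m inch '[[0,0,0,0,0,0],[0,0,0,0,0,0],[0,0,0,0,0,0],[0,0,0,0,0,0],[0,0,0,0,0,0],[0,0,0,0,0,0],[0,0,0,0,0,0],[0,0,0,0,0,0]]' 0.0854
python3 - <<'E'
from h import *
o=np.load("b.npy");n=np.stack([read_camera("scene")["img"],read_camera("top")["img"]])
im=[]
for i,(x0,y0,x1,y1) in enumerate(((370,150,450,210),(150,130,230,190))):
    d=np.abs(o[i].astype(int)-n[i]).sum(2); print((d>90).sum())
    for q in(o,n): im.append(cv2.resize(q[i][y0:y1,x0:x1,::-1],(400,300),interpolation=cv2.INTER_CUBIC))
cv2.imwrite("pics/c6.png",np.vstack([np.hstack(im[:2]),np.hstack(im[2:])]))
E
```

```text
0.0001135302975266965
time_s: 7.8
tool_pos: [0.5471, 0.3533, 0.1156]
ee_rot: [0.707, 0.707, -0.0, -0.0]
wrist_force: [0.3, 0.1, -0.3]
gripper_width: 0.0853
363
374
```

View pics/c6.png

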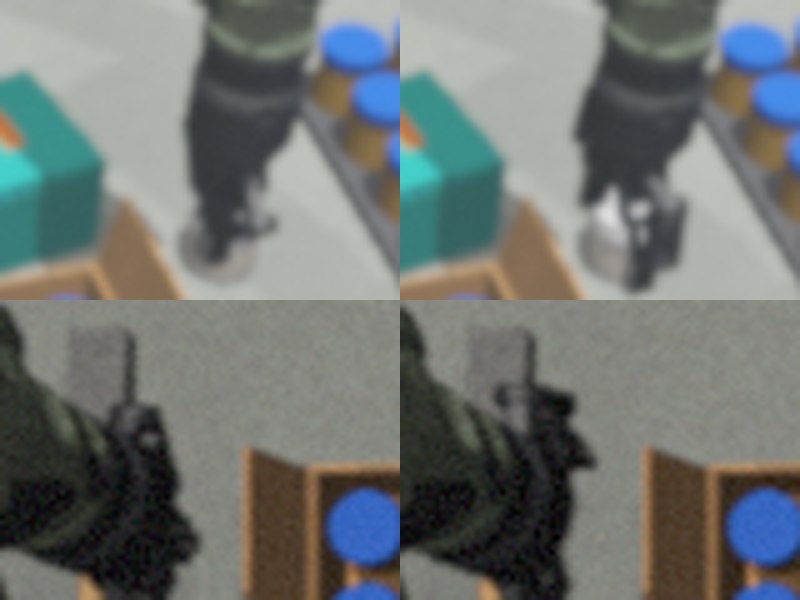

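The gripper was closed, and the flap did not move. The seen fingertip triangulates about 15 mm above the TCP, so the sweep passed just over the flap's edge. I'm repeating it lower.

```bash
python3 -m inch '[[0,0,0.003,0,0,0],[0,0,0.003,0,0,0],[0,0,0,0,0,0],[0,0,0,0,0,0],[0,0,0,0,0,0],[0,0,0,0,0,0],[-0.013,0,-0.008,0,0,0],[-0.013,0,-0.008,0,0,0]]' 0
python3 -m inch '[[-0.007,0,-0.001,0,0,0],[-0.007,0,0,0,0,0],[-0.008,0,0,0,0,0],[-0.008,0,0.001,0,0,0],[-0.008,0,0.003,0,0,0],[-0.008,0,0.003,0,0,0],[-0.008,0,0.006,0,0,0],[0,0,0,0,0,0]]'
python3 - <<'E'
from h import *
np.set_printoptions(precision=4,suppress=True)
o=sensors.get_obs();print(o["tool_pos"],o["wrist_force"])
a=read_camera("scene");b=read_camera("top")
im=[]
for p,(x0,y0,x1,y1) in((a,(330,165,430,240)),(b,(180,140,300,230))):
    im.append(cv2.resize(p["img"][y0:y1,x0:x1,::-1],(400,300),interpolation=cv2.INTER_CUBIC))
    for n in("narrow_edge",): print(n,[(np.round(r["uv"],1),round(r["confidence"],2)) for r in place_of(p,n)])
cv2.imwrite("pics/c7.png",np.hstack(im))
E
```

```text
time_s: 8.57
tool_pos: [0.5466, 0.3266, 0.1257]
ee_rot: [0.707, 0.708, -0.001, -0.0]
wrist_force: [0.5, -0.8, -0.5]
gripper_width: -0.0
time_s: 9.23
tool_pos: [0.5461, 0.2713, 0.1119]
ee_rot: [0.708, 0.707, -0.001, -0.0]
wrist_force: [0.0, 0.5, -0.3]
gripper_width: 0.0003
[0.5461 0.2713 0.1119] [ 0.0008  0.5322 -0.2522]
narrow_edge [(array([398.4, 198.4]), 0.78), (array([367.9, 176.5]), 0.74)]
narrow_edge [(array([216.5, 258.5]), 0.9)]
```

View pics/c7.png

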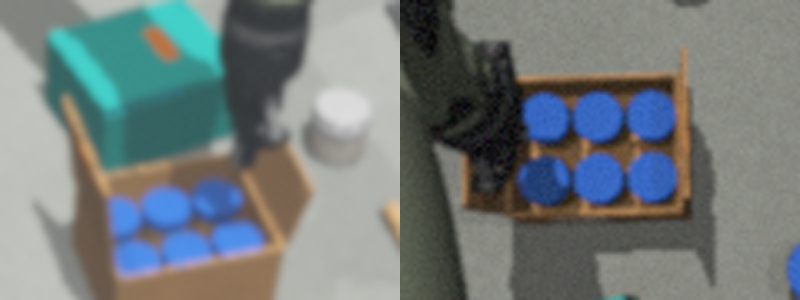

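Still not moved, and the tip again looks well above the reported TCP. I'll go outside the flap and touch the bare table to find where the fingertip really is.

```bash
python3 -m inch '[[0,0,-0.04,0,0,0],[0,0,-0.04,0,0,0],[0,0,-0.03,0,0,0],[0.038,0,0,0,0,0],[0.038,0,0,0,0,0],[0,0,0.04,0,0,0],[0,0,0.04,0,0,0],[0,0,0.04,0,0,0]]'
python3 -m inch '[[0,0,0.03,0,0,0],[0,0,0.03,0,0,0],[0,0,0.01,0,0,0],[0,0,0.005,0,0,0],[0,0,0.005,0,0,0],[0,0,0,0,0,0],[0,0,0,0,0,0],[0,0,0,0,0,0]]'
python3 - <<'E'
from h import *
import plant
np.set_printoptions(precision=4,suppress=True)
o=sensors.get_obs();print(o["tool_pos"],o["wrist_force"],o["joint_positions"],o["tau"])
print([x for x in dir(bot) if x[0]!='_'])
E
```

```text
time_s: 10.1
tool_pos: [0.5477, 0.3513, 0.1034]
ee_rot: [0.706, 0.708, 0.002, 0.001]
wrist_force: [1.2, -0.4, 0.7]
gripper_width: 0.0001
time_s: 10.77
tool_pos: [0.5485, 0.35, 0.0255]
ee_rot: [0.707, 0.707, 0.001, 0.001]
wrist_force: [0.3, 0.6, 0.4]
gripper_width: -0.0005
[0.5485 0.35   0.0255] [0.2712 0.6136 0.4308] [ 0.4545  0.6561 -0.1266  0.785  -0.      2.0253] [  0.0299 -56.7783  22.7047  -0.0004   0.0014   0.    ]
['Unreachable', 'grip_point_offset']
```

```bash
python3 -m inch '[[0,0,0.003,0,0,0],[0,0,0.003,0,0,0],[0,0,0.003,0,0,0],[0,0,0.003,0,0,0],[0,0,0.002,0,0,0],[0,0,0,0,0,0],[0,0,0,0,0,0],[0,0,0,0,0,0]]'
python3 -m inch '[[0,0,0.003,0,0,0],[0,0,0.003,0,0,0],[0,0,0.002,0,0,0],[0,0,0.002,0,0,0],[0,0,0.002,0,0,0],[0,0,0,0,0,0],[0,0,0,0,0,0],[0,0,0,0,0,0]]'
```

```text
time_s: 11.43
tool_pos: [0.5472, 0.3493, 0.0096]
ee_rot: [0.707, 0.707, -0.0, -0.0]
wrist_force: [0.4, -0.5, -0.6]
gripper_width: 0.0
time_s: 12.1
tool_pos: [0.5481, 0.3504, -0.0012]
ee_rot: [0.707, 0.707, 0.001, 0.0]
wrist_force: [-1.1, 2.0, 5.6]
gripper_width: -0.0002
```

Run:
```python
from h import *
np.set_printoptions(precision=4,suppress=True)
a=read_camera("scene");b=read_camera("top")
o=sensors.get_obs();print(o["tool_pos"],o["wrist_force"],o["joint_positions"])
im=[]
for p,(x0,y0,x1,y1) in((a,(370,170,450,230)),(b,(150,140,230,200))):
    q=cv2.resize(p["img"][y0:y1,x0:x1,::-1],(400,300),interpolation=cv2.INTER_CUBIC)
    t=proj(p,o["tool_pos"])[0];print(t)
    u=(t-[x0,y0])*5;cv2.circle(q,tuple(int(v) for v in u),2,(0,255,0),-1)
    im.append(q)
    print("nedge",[(np.round(r["uv"],1),round(r["confidence"],2)) for r in place_of(p,"narrow_edge")])
    print("tin",[(np.round(r["uv"],1),round(r["confidence"],2)) for r in place_of(p,"tin")])
cv2.imwrite("pics/c8.png",np.hstack(im))
print(a["dist"],a["cx"],a["cy"],a["vertical_fov"],b["dist"],b["cx"],b["cy"],b["vertical_fov"])
```

```text
[ 0.5481  0.3504 -0.0011] [-0.7312  2.7633  4.597 ] [ 0.4551  0.687  -0.1473  0.7337  0.0006  2.0254]
[404.8846 228.8678]
nedge [(array([399.5, 200.6]), 0.77), (array([368.8, 178.8]), 0.71)]
tin [(array([436.7, 237.3]), 0.33)]
[202.1472 185.3776]
nedge [(array([219.6, 256.5]), 0.74), (array([199.1, 182.6]), 0.57)]
tin [(array([176.3, 231.1]), 0.64)]
[-0.0368  0.      0.      0.      0.    ] 315.7330577058382 207.1851697292992 49.96937235892224 [0.008 0.    0.    0.    0.   ] 314.18158830714003 194.74540346280122 56.79108873101076
```

View pics/c8.png

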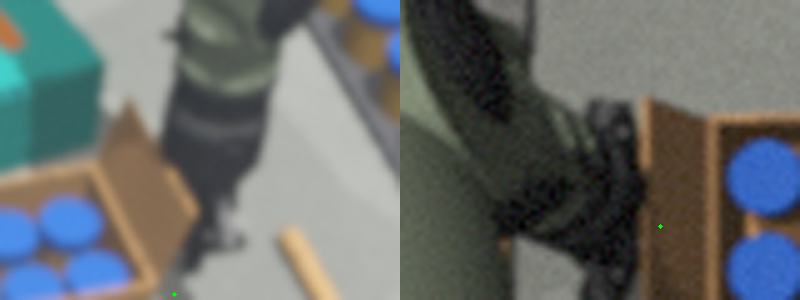

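```bash
python3 -m inch '[[0,0,0.001,0,0,0],[0,0,0.001,0,0,0],[0,0,0.001,0,0,0],[0,0,0.001,0,0,0],[0,0,0,0,0,0],[0,0,0,0,0,0],[0,0,0,0,0,0],[0,0,0,0,0,0]]'
python3 - <<'E'
from h import *
np.set_printoptions(precision=4,suppress=True)
a=read_camera("scene");b=read_camera("top");o=sensors.get_obs();print(o["tool_pos"],o["wrist_force"],o["moment"],o["tau"])
for z in(0,.02,.04):print(z,at_z(a,(409,223.5),z))
print("c5",at_z(a,(412.5,203),.1157))
# dark profile, scene rows 205-235 around columns 395-425
g=a["img"][200:236,392:428].sum(2)//3
for i,r in enumerate(g[::1]): print(200+i,''.join('#' if v<75 else '+' if v<105 else '.' for v in r))
E
```

```text
time_s: 13.07
tool_pos: [0.549, 0.353, -0.0021]
ee_rot: [0.706, 0.708, 0.004, -0.0]
wrist_force: [-6.0, 6.6, 20.5]
gripper_width: 0.0001
[ 0.549   0.3529 -0.002 ] [-6.9582  7.3228 20.1883] [-0.0847  0.5819 -0.1939] [ -5.985  -45.1389  17.3761  -1.2188  -1.0128  -0.219 ]
0 [0.5257 0.3757 0.    ]
0.02 [0.5423 0.3663 0.02  ]
0.04 [0.559  0.3569 0.04  ]
c5 [0.5263 0.3714 0.1157]
200 ........+++###################......
201 ........+++##################+......
202 .........++++################+......
203 ............++##############+.......
204 ..............+############+........
205 ..............+###########+.........
206 ...............+#########+..........
207 ...............++########+..........
208 ................+#######+...........
209 .................+####+++...........
210 .................+####+++...........
211 ..................+##++.............
212 ..................+##+..............
213 .................+###+..............
214 ................++###+..............
215 +..............++####+..............
216 ++.............++##+++..............
217 ++............++###++...............
218 ++............++####+++.............
219 +++...........++#####++.............
220 .++..........+++###++...............
221 ...+.........+++##+.................
222 ............+++###+.................
223 .............+++#+..................
224 .............++++...................
225 ....................................
226 ....................................
227 ....................................
228 ....................................
229 ....................................
230 ....................................
231 ....................................
232 ....................................
233 ....................................
234 ....................................
235 ....................................
```

```bash
python3 -m inch '[[0,0,-0.004,0,0,0],[0,0,-0.01,0,0,0],[0,0,-0.02,0,0,0],[0,0,-0.03,0,0,0],[0,0,-0.03,0,0,0],[0,0,-0.03,0,0,0],[0,0,0,0,0,0],[0,0,0,0,0,0]]'
python3 - <<'E'
from h import *
np.set_printoptions(precision=4,suppress=True)
a=read_camera("scene");b=read_camera("top");o=sensors.get_obs();print(o["tool_pos"],o["wrist_force"])
s0=cv2.imread("pics/s0.png");t0=cv2.imread("pics/t0.png")
P=np.array([.193,-.515,.2]);d=np.array([.35,-.937,0])*.05;up=np.array([0,0,.1])
for p in(a,b): print("start tcp, jaw+,jaw-,0.1 up",proj(p,[P,P+d+[0,0,.013],P-d+[0,0,.013],P+up]).round(1).tolist())
def asc(im,x0,y0,x1,y1,st=1):
    g=im[y0:y1,x0:x1].astype(int).sum(2)//3
    for i in range(0,y1-y0,st): print(y0+i,''.join('#' if v<60 else '+' if v<100 else '.' for v in g[i]))
print("scene start",128);asc(s0,128,115,200,165)
print("top start",480);asc(t0,480,298,565,345)
E
```

```text
time_s: 13.83
tool_pos: [0.5487, 0.3498, 0.12]
ee_rot: [0.707, 0.707, 0.002, 0.001]
wrist_force: [-0.1, -0.1, -0.8]
gripper_width: -0.0
[0.5465 0.3487 0.1168] [-0.029   0.4058 -0.6432]
start tcp, jaw+,jaw-,0.1 up [[167.5, 162.9], [154.0, 164.9], [179.1, 155.8], [160.7, 142.0]]
start tcp, jaw+,jaw-,0.1 up [[499.1, 308.8], [518.8, 303.1], [484.4, 316.5], [520.5, 316.9]]
scene start 128
115 ................+##+##+++#########+.....................................
116 ................+################+++....................................
117 ................++#############+++++....................................
118 .................+#########+++++++++....................................
119 .................+++###++++++++++++++...................................
120 .................++++++++++++++++++++...................................
121 .................++++++++++++++++++#++..................................
122 .................++++++++++++++++++##+..................................
123 ..................++++++++++++++++###++.................................
124 ................
[... 6680 characters left out ...]
...........+++...................+####################################
338 ++++.............................................++##################################
339 ++++..............................................+++################################
340 ++++.................................................++##############################
341 ++++...................................................++############################
342 +++++....................................................++##########################
343 ++++++.....................................................++########################
344 +++++++.......................................................++#####################
```

Run:
```python
from h import *
np.set_printoptions(precision=4,suppress=True)
a=read_camera("scene");b=read_camera("top");o=sensors.get_obs()
print("f1",tri([(a,(149,150)),(b,(523,304))]),"f2",tri([(a,(176,143)),(b,(490,320))]))
print("f1 alt",tri([(a,(151,153)),(b,(523,304))]))
print("open near pred",proj(a,[.547+.05,.353,.1286]),"far",proj(a,[.547-.05,.353,.1286]))
# camera consistency: same object points in both views
for n in("cap_top","neck_top","meter1","meter2","meter3","tin","wrench","brush","carton"):
    for p in(a,b): print(n,[(np.round(r["uv"],1).tolist(),round(r["confidence"],2)) for r in place_of(p,n)][:4],end=' ')
    print()
print(np.array(a["world_from_camera"]));print(np.array(b["world_from_camera"]))
print(proj(a,[[0,0,0],[.28,0,0]]),proj(b,[[0,0,0]]))
```

```text
f1 [ 0.2169 -0.5487  0.2807] f2 [ 0.1779 -0.4601  0.2727]
f1 alt [ 0.216  -0.5499  0.2686]
open near pred [[415.3142 214.733 ]] far [[405.6219 195.9597]]
cap_top [([247.0, 229.3], 0.57)] cap_top [([396.7, 168.7], 0.7)] 
neck_top [([194.1, 174.1], 0.88), ([249.9, 230.7], 0.81)] neck_top [([459.1, 287.8], 0.65), ([394.5, 175.4], 0.6)] 
meter1 [([302.1, 297.8], 0.91), ([310.7, 220.1], 0.83), ([371.1, 280.0], 0.68), ([375.2, 236.1], 0.18)] meter1 [([307.4, 221.1], 0.71), ([269.3, 127.6], 0.68), ([337.9, 123.9], 0.56)] 
meter2 [([302.1, 297.8], 0.91), ([310.7, 220.1], 0.83), ([371.1, 280.0], 0.68), ([375.2, 236.1], 0.18)] meter2 [([307.4, 221.1], 0.71), ([269.3, 127.6], 0.68), ([337.9, 123.9], 0.56)] 
meter3 [([302.1, 297.8], 0.91), ([310.7, 220.1], 0.83), ([371.1, 280.0], 0.68), ([375.2, 236.1], 0.18)] meter3 [([307.4, 221.1], 0.71), ([269.3, 127.6], 0.68), ([337.9, 123.9], 0.56)] 
tin [([412.8, 202.3], 0.42)] tin [([174.3, 227.8], 0.51)] 
wrench [([300.7, 296.8], 0.61), ([322.1, 263.5], 0.6)] wrench [([308.7, 159.0], 0.85), ([210.3, 182.6], 0.52)] 
brush [([438.6, 236.2], 0.54)] brush [] 
carton [([364.1, 194.3], 0.98), ([370.3, 235.6], 0.7), ([311.3, 219.2], 0.25)] carton [([240.1, 187.7], 0.73), ([228.1, 253.6], 0.73), ([212.7, 183.7], 0.66)] 
[[ 0.207  -0.696   0.6875  1.5674]
 [ 0.9783  0.1529 -0.1398 -0.2111]
 [-0.0078  0.7016  0.7126  1.2531]
 [ 0.      0.      0.      1.    ]]
[[ 0.006   0.9939 -0.1105  0.3848]
 [-0.9998  0.0082  0.0197  0.0049]
 [ 0.0205  0.1103  0.9937  1.2161]
 [ 0.      0.      0.      1.    ]]
[[292.5236 154.8462]
 [303.8006 195.5096]] [[307.0868 358.9242]]
```

```bash
python3 -m inch '[[-0.01,0,0,0,0,0],[-0.01,0,0,0,0,0],[-0.01,0,0,0,0,0],[-0.01,0,0,0,0,0],[-0.01,0,0,0,0,0],[-0.003,0,0,0,0,0],[0,0,0,0,0,0],[0,0,0,0,0,0]]'
python3 - <<'E'
from h import *
np.set_printoptions(precision=4,suppress=True)
a=read_camera("scene");b=read_camera("top");o=sensors.get_obs();print(o["tool_pos"],o["wrist_force"])
im=[]
for p,(x0,y0,x1,y1) in((a,(360,160,440,220)),(b,(170,140,250,200))):
    q=cv2.resize(p["img"][y0:y1,x0:x1,::-1],(400,300),interpolation=cv2.INTER_CUBIC)
    q=np.clip(q.astype(float)*1.4,0,255).astype(np.uint8)
    u=(proj(p,o["tool_pos"])[0]-[x0,y0])*5;cv2.circle(q,tuple(int(v) for v in u),2,(0,255,0),-1)
    im.append(q)
    print("nedge",[(np.round(r["uv"],1).tolist(),round(r["confidence"],2)) for r in place_of(p,"narrow_edge")])
cv2.imwrite("pics/c9.png",np.hstack(im))
E
```

```text
time_s: 15.6
tool_pos: [0.5472, 0.2958, 0.1177]
ee_rot: [0.707, 0.707, -0.0, -0.0]
wrist_force: [0.2, 0.6, -0.7]
gripper_width: 0.0002
[0.5471 0.2964 0.1176] [0.4937 1.3098 0.2069]
nedge [([370.4, 176.3], 0.79), ([391.1, 199.6], 0.65)]
nedge [([219.5, 257.3], 0.89), ([211.0, 180.4], 0.58)]
```

View pics/c9.png

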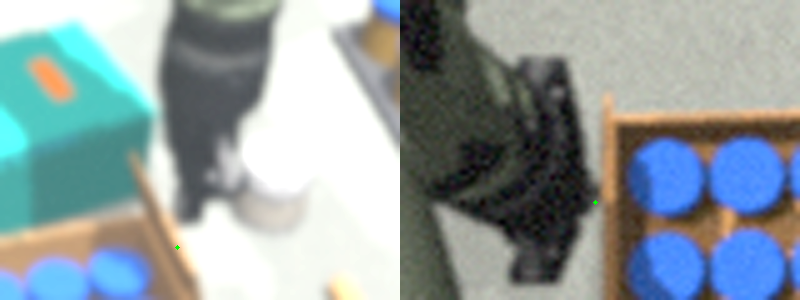

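The slow push works: the narrow flap is now about upright, with its edge at scene (391,200) and top (211,180). I'm continuing slowly and tracking the flap with the networks.

```bash
cat >> h.py <<'E'
def flap(n,hy,hz,L,s,others=True):
    a=read_camera("scene");b=read_camera("top");o=sensors.get_obs()
    print("tcp",np.round(o["tool_pos"],4),"F",np.round(o["wrist_force"],1))
    out=[]
    th=np.arange(-.1,2.4,.02)
    M=np.stack([np.full_like(th,.545),hy-s*L*np.cos(th),hz+L*np.sin(th)],1)
    for nm,p in(("scene",a),("top",b)):
        P=proj(p,M)
        for r in place_of(p,n):
            d=np.hypot(*(P-r["uv"]).T);i=d.argmin()
            print(n,nm,np.round(r["uv"],1),round(r["confidence"],2),"theta",round(th[i],2),"dist",round(d[i],1))
    return a,b
def narrow(): return flap("narrow_edge",.298,.09,.07,1)
def wide(): return flap("wide_edge",.137,.0945,.11,-1)
E
python3 -m inch '[[-0.005,0,0,0,0,0],[-0.005,0,0,0,0,0],[-0.005,0,0,0,0,0],[-0.005,0,0,0,0,0],[-0.005,0,0,0,0,0],[0,0,0,0,0,0],[0,0,0,0,0,0],[0,0,0,0,0,0]]'
python3 -c "
from h import *
narrow()"
```

```text
time_s: 16.47
tool_pos: [0.5472, 0.2711, 0.1177]
ee_rot: [0.707, 0.707, 0.0, 0.0]
wrist_force: [0.2, -0.2, -0.5]
gripper_width: 0.0002
tcp [0.5472 0.2713 0.1176] F [-0.2 -0.1 -0.6]
narrow_edge scene [365.3 176.9] 0.78 theta 0.9 dist 35.1
narrow_edge scene [322.5 262.1] 0.67 theta -0.1 dist 69.6
narrow_edge scene [385.4 202.5] 0.49 theta 1.0 dist 2.6
narrow_edge top [219.6 258.6] 0.94 theta -0.1 dist 77.0
narrow_edge top [221.  179.9] 0.73 theta 0.92 dist 0.2
```

```bash
python3 -m inch '[[-0.003,0,0.003,0,0,0],[-0.003,0,0.003,0,0,0],[-0.003,0,0.004,0,0,0],[-0.003,0,0.004,0,0,0],[-0.003,0,0.004,0,0,0],[-0.002,0,0.004,0,0,0],[0,0,0,0,0,0],[0,0,0,0,0,0]]'
python3 -c "
from h import *
narrow()"
```

```text
time_s: 17.33
tool_pos: [0.5468, 0.2539, 0.0951]
ee_rot: [0.707, 0.707, -0.0, -0.0]
wrist_force: [-0.2, 0.5, -0.3]
gripper_width: -0.0004
tcp [0.5471 0.2543 0.0956] F [-0.  -0.2 -0. ]
narrow_edge scene [377.3 207.5] 0.74 theta 0.54 dist 4.0
narrow_edge scene [367.5 178.4] 0.5 theta 0.92 dist 32.6
narrow_edge scene [353.6 202.2] 0.2 theta 0.26 dist 26.9
narrow_edge top [231.  180.1] 0.78 theta 0.38 dist 1.4
```

```bash
python3 -m inch '[[0,0,0.003,0,0,0],[0,0,0.003,0,0,0],[0,0,0.003,0,0,0],[0,0,0.002,0,0,0],[0,0,0.002,0,0,0],[0,0,0,0,0,0],[0,0,0,0,0,0],[0,0,0,0,0,0]]'
python3 -c "
from h import *
narrow()"
```

```text
time_s: 18.2
tool_pos: [0.5471, 0.2543, 0.0826]
ee_rot: [0.707, 0.707, -0.0, -0.0]
wrist_force: [0.1, 0.1, 0.3]
gripper_width: -0.0001
tcp [0.5472 0.2543 0.0827] F [-0.   0.9  0.2]
narrow_edge scene [375.8 213.9] 0.76 theta 0.2 dist 1.9
narrow_edge scene [367.  176.7] 0.52 theta 0.94 dist 34.3
narrow_edge top [231.5 183.6] 0.74 theta 0.26 dist 1.9
```

```bash
python3 -m inch '[[0,0,0.003,0,0,0],[0,0,0.002,0,0,0],[0,0,0.002,0,0,0],[0,0,0.002,0,0,0],[0,0,0.001,0,0,0],[0,0,0,0,0,0],[0,0,0,0,0,0],[0,0,0,0,0,0]]'
python3 -c "
from h import *
narrow()"
```

```text
time_s: 19.07
tool_pos: [0.5471, 0.2543, 0.0726]
ee_rot: [0.707, 0.707, -0.0, -0.0]
wrist_force: [0.2, 0.6, 0.3]
gripper_width: -0.0001
tcp [0.5471 0.2543 0.0727] F [-0.2 -0.1 -0.1]
narrow_edge scene [376.3 218.6] 0.7 theta -0.1 dist 0.5
narrow_edge scene [368.9 177.4] 0.42 theta 0.96 dist 32.7
narrow_edge top [230.7 180.1] 0.68 theta 0.4 dist 1.3
```

```bash
python3 -m inch '[[0,0,0.001,0,0,0],[0,0,0.001,0,0,0],[0,0,0.001,0,0,0],[0,0,0.001,0,0,0],[0,0,0.001,0,0,0],[0,0,0,0,0,0],[0,0,0,0,0,0],[0,0,0,0,0,0]]'
python3 -c "
from h import *
a,b=narrow()
def c(p,x0,y0,x1,y1): return cv2.resize(p['img'][y0:y1,x0:x1,::-1],(400,300),interpolation=cv2.INTER_CUBIC)
cv2.imwrite('pics/d1.png',np.hstack([c(a,330,165,430,240),c(b,180,140,300,230)]))"
```

```text
time_s: 19.93
tool_pos: [0.547, 0.2543, 0.0675]
ee_rot: [0.707, 0.707, -0.0, -0.0]
wrist_force: [-0.6, -0.1, 0.2]
gripper_width: 0.0001
tcp [0.5471 0.2543 0.0676] F [-0.2 -0.2  0.2]
narrow_edge scene [377.7 212.4] 0.9 theta 0.34 dist 0.8
narrow_edge scene [367.2 178.1] 0.57 theta 0.92 dist 33.0
narrow_edge top [235.2 183. ] 0.8 theta -0.1 dist 0.8
narrow_edge top [263.9 183.2] 0.67 theta -0.1 dist 29.5
```

View pics/d1.png

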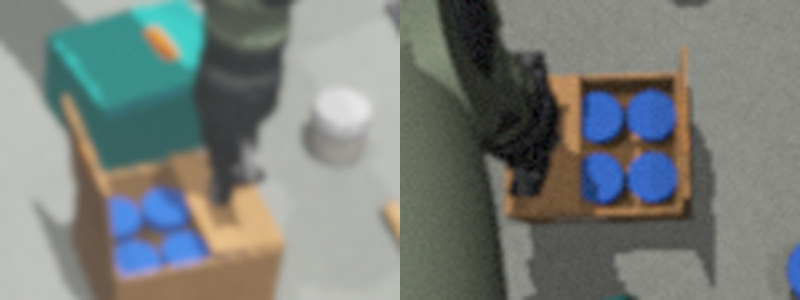

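The picture shows the narrow flap down over the meters, free edge at scene crop (190–230, 190–265). I want a firm contact force to be sure it is flat. That was my 12th and last viewed picture, so from here I use numbers only.

```bash
python3 -m inch '[[0,0,0.001,0,0,0],[0,0,0.001,0,0,0],[0,0,0.001,0,0,0],[0,0,0.001,0,0,0],[0,0,0.001,0,0,0],[0,0,0.001,0,0,0],[0,0,0,0,0,0],[0,0,0,0,0,0]]'
python3 - <<'E'
from h import *
a,b=narrow()
# edge of narrow flap in top: profile along y at x=.50 and .60 (z=.09), colour blueness
for x in(.50,.52,.575,.595):
    ys=np.arange(.20,.32,.004);P=proj(b,np.stack([np.full_like(ys,x),ys,np.full_like(ys,.092)],1))
    print(x,[tuple(int(v) for v in b["img"][int(round(v)),int(round(u))]) for u,v in P][:14])
E
```

```text
time_s: 20.8
tool_pos: [0.5473, 0.2543, 0.0623]
ee_rot: [0.707, 0.707, 0.0, 0.0]
wrist_force: [-0.9, -0.5, 6.3]
gripper_width: 0.0001
tcp [0.5473 0.2542 0.0623] F [-2.2 -1.3  5. ]
narrow_edge scene [377.1 215.4] 0.89 theta 0.14 dist 0.2
narrow_edge scene [369.1 178.1] 0.62 theta 0.96 dist 32.0
narrow_edge top [232.  183.2] 0.55 theta 0.22 dist 1.3
0.5 [(60, 104, 196), (59, 104, 201), (62, 108, 198), (53, 88, 160), (39, 66, 119), (31, 62, 114), (58, 65, 107), (107, 75, 52), (117, 89, 64), (110, 82, 55), (115, 86, 56), (115, 85, 58), (116, 87, 65), (110, 83, 52)]
0.52 [(58, 104, 195), (54, 101, 194), (57, 104, 194), (53, 103, 194), (47, 95, 190), (47, 83, 154), (54, 62, 108), (97, 79, 76), (117, 91, 58), (112, 83, 56), (116, 89, 60), (114, 85, 61), (110, 79, 54), (114, 88, 60)]
0.575 [(55, 104, 195), (55, 103, 195), (62, 105, 194), (57, 104, 193), (54, 102, 196), (55, 101, 191), (30, 75, 152), (149, 113, 94), (184, 137, 95), (181, 136, 90), (126, 95, 65), (109, 86, 60), (78, 60, 42), (27, 30, 31)]
0.595 [(63, 47, 32), (56, 55, 79), (53, 62, 93), (56, 64, 103), (54, 64, 104), (55, 45, 33), (50, 35, 26), (137, 105, 70), (179, 134, 92), (191, 142, 97), (183, 136, 90), (186, 141, 96), (186, 141, 92), (187, 140, 96)]
```

Firm contact at 5–6 N, with the brown-to-blue boundary at y≈0.227, which is 70 mm from the hinge, so the narrow flap is flat. All flap contacts fit a real tip about 30 mm above the reported TCP. I'm moving over to the outer side of the wide flap.

```bash
python3 -m inch '[[0,0,-0.02,0,0,0],[0,0,-0.04,0,0,0],[0,0,-0.04,0,0,0],[0,0,-0.04,0,0,0],[0,0,-0.04,0,0,0],[0,0,-0.04,0,0,0],[-0.035,0,0,0,0,0],[-0.035,0,0,0,0,0]]'
python3 -m inch '[[-0.035,0,0,0,0,0],[-0.035,0,0,0,0,0],[-0.035,0,0,0,0,0],[0,0,0.04,0,0,0],[0,0,0.04,0,0,0],[0,0,0.04,0,0,0],[0,0,0.015,0,0,0],[0,0,0,0,0,0]]'
python3 - <<'E'
from h import *
narrow();wide()
E
```

```text
time_s: 21.67
tool_pos: [0.549, 0.1854, 0.2849]
ee_rot: [0.706, 0.708, 0.003, 0.002]
wrist_force: [0.4, -1.0, -1.2]
gripper_width: 0.0001
time_s: 22.33
tool_pos: [0.5433, 0.0791, 0.1421]
ee_rot: [0.707, 0.707, -0.003, -0.003]
wrist_force: [0.1, 0.1, -0.4]
gripper_width: 0.0004
tcp [0.5471 0.0793 0.1467] F [0.4 0.8 0.9]
narrow_edge scene [369.5 178.4] 0.66 theta 0.96 dist 31.5
narrow_edge top [234.8 184.4] 0.87 theta -0.1 dist 1.4
narrow_edge top [221.7 259.1] 0.81 theta -0.1 dist 77.1
tcp [0.5487 0.0794 0.1486] F [ 0.3  0.5 -0. ]
wide_edge scene [372.7 175.4] 0.92 theta 1.12 dist 24.1
wide_edge scene [353.3 202.6] 0.71 theta 1.64 dist 3.4
wide_edge scene [249.1 228.8] 0.66 theta 2.38 dist 85.8
wide_edge top [210.8 256.1] 0.5 theta -0.1 dist 75.2
```

```bash
python3 -m inch '[[0.01,0,0.001,0,0,0],[0.01,0,0.001,0,0,0],[0.01,0,0.001,0,0,0],[0.011,0,0,0,0,0],[0.012,0,0.001,0,0,0],[0.0115,0,0.001,0,0,0],[0.011,0,0.004,0,0,0],[0.0115,0,0.004,0,0,0]]'
python3 - <<'E'
from h import *
wide()
E
```

```text
time_s: 23.4
tool_pos: [0.5471, 0.1677, 0.1333]
ee_rot: [0.707, 0.707, 0.0, 0.0]
wrist_force: [0.8, -0.9, 0.5]
gripper_width: 0.0
tcp [0.5464 0.1683 0.1326] F [-0.7 -0.3  0.5]
wide_edge scene [371.5 201.8] 0.76 theta 0.94 dist 1.6
wide_edge scene [371.6 172.5] 0.71 theta 1.16 dist 26.8
wide_edge scene [352.  219.8] 0.68 theta 1.92 dist 19.5
wide_edge top [169.8 164.5] 0.34 theta 0.26 dist 59.3
```

```bash
python3 -m inch '[[0.0055,0,0.004,0,0,0],[0.0055,0,0.005,0,0,0],[0.0055,0,0.006,0,0,0],[0.0055,0,0.006,0,0,0],[0.004,0,0.007,0,0,0],[0.004,0,0.007,0,0,0],[0.003,0,0.007,0,0,0],[0.003,0,0.008,0,0,0]]'
python3 -m inch '[[0.001,0,0.005,0,0,0],[0.001,0,0.005,0,0,0],[0,0,0.003,0,0,0],[0,0,0.001,0,0,0],[0,0,0.001,0,0,0],[0,0,0.001,0,0,0],[0,0,0,0,0,0],[0,0,0,0,0,0]]'
python3 - <<'E'
from h import *
wide()
E
```

```text
time_s: 24.27
tool_pos: [0.547, 0.2026, 0.0828]
ee_rot: [0.707, 0.707, -0.0, -0.0]
wrist_force: [-1.0, -0.3, -0.7]
gripper_width: -0.0002
time_s: 24.93
tool_pos: [0.5473, 0.2042, 0.0678]
ee_rot: [0.707, 0.707, 0.0, 0.0]
wrist_force: [-0.6, -0.6, 0.4]
gripper_width: 0.0001
tcp [0.5474 0.2042 0.0679] F [ 0.2 -0.2  0.4]
wide_edge scene [382.7 218.1] 0.79 theta -0.1 dist 1.4
wide_edge scene [370.7 172.3] 0.75 theta 1.18 dist 26.8
```

```bash
python3 -m inch '[[0,0,0.001,0,0,0],[0,0,0.001,0,0,0],[0,0,0.001,0,0,0],[0,0,0.001,0,0,0],[0,0,0,0,0,0],[0,0,0,0,0,0],[0,0,0,0,0,0],[0,0,0,0,0,0]]'
```

```text
time_s: 25.8
tool_pos: [0.5476, 0.2044, 0.0665]
ee_rot: [0.707, 0.707, 0.001, 0.001]
wrist_force: [-6.9, -2.3, 19.5]
gripper_width: -0.0002
```

```bash
python3 -m inch '[[0,0,-0.01,0,0,0],[0,0,-0.03,0,0,0],[0,0,-0.04,0,0,0],[0,0,-0.04,0,0,0],[0,0,-0.04,0,0,0],[0,0,-0.04,0,0,0],[-0.034,0.002,0,0,0,0],[-0.034,0.002,0,0,0,0]]'
python3 -m inch '[[-0.035,0.002,0,0,0,0],[-0.035,0.002,0,0,0,0],[-0.035,0.002,0,0,0,0],[-0.035,0.002,0,0,0,0],[-0.035,0.002,0,0,0,0],[-0.035,0.002,0,0,0,0],[-0.035,0.002,0,0,0,0],[-0.035,0.002,0,0,0,0]]'
python3 -m inch '[[-0.035,0.002,0,0,0,0],[-0.035,0.002,0,0,0,0],[-0.036,0.0035,0,0,0,0],[0,0,0.02,0,0,0],[0,0,0.03,0,0,0],[0,0,0.02,0,0,0],[0,0,0.01,0,0,0],[0,0,0,0,0,0]]'
python3 - <<'E'
from h import *
a,b=narrow();wide()
for n in("cap_top","cap","neck_top","bottle"):
    for p,z in((a,.168),(b,.168)):
        for r in place_of(p,n)[:3]: print(n,np.round(r["uv"],1),round(r["confidence"],2),np.round(at_z(p,r["uv"],{"cap_top":.168,"cap":.138,"neck_top":.157,"bottle":0}[n])[:2],4))
# red mask centroid
for nm,p in(("s",a),("t",b)):
    o=sensors.get_obs();c=proj(p,[.575,-.25,.168])[0].astype(int);x0,y0=c-25
    m=p["img"].astype(int);m=((m[...,0]>120)&(m[...,1]<90)&(m[...,2]<90));mm=np.zeros_like(m);mm[y0:y0+50,x0:x0+50]=m[y0:y0+50,x0:x0+50]
    ys,xs=np.where(mm);print(nm,len(xs),xs.min(),xs.max(),ys.min(),ys.max(),"pred",c, "tcp",proj(p,o["tool_pos"])[0])
E
```

```text
time_s: 26.47
tool_pos: [0.5531, 0.1371, 0.2672]
ee_rot: [0.706, 0.708, 0.003, 0.002]
wrist_force: [1.1, -0.2, 0.1]
gripper_width: 0.0001
time_s: 27.13
tool_pos: [0.5669, -0.1455, 0.2638]
ee_rot: [0.707, 0.707, 0.0, 0.0]
wrist_force: [1.2, 0.3, 0.7]
gripper_width: 0.0002
time_s: 27.8
tool_pos: [0.573, -0.2488, 0.1809]
ee_rot: [0.707, 0.707, -0.001, -0.002]
wrist_force: [0.1, 0.8, 0.4]
gripper_width: 0.0002
tcp [ 0.5749 -0.2497  0.1843] F [-0.4 -0.2  0.9]
narrow_edge scene [367.5 175.4] 0.81 theta 0.96 dist 35.1
narrow_edge scene [375.1 217.2] 0.74 theta -0.02 dist 1.7
narrow_edge top [236.9 184.8] 0.64 theta -0.1 dist 3.1
narrow_edge top [221.9 256.1] 0.6 theta -0.1 dist 74.1
tcp [ 0.5756 -0.25    0.1853] F [0.5 0.1 0. ]
wide_edge scene [383.1 212.9] 0.93 theta 0.14 dist 1.1
wide_edge scene [374.1 177.6] 0.93 theta 1.08 dist 22.3
wide_edge top [228.5 185.9] 0.77 theta -0.1 dist 3.0
wide_edge top [212.9 257.9] 0.76 theta -0.1 dist 76.5
cap_top [248.4 229.8] 0.7 [ 0.5765 -0.2428]
cap_top [323.1 260.8] 0.25 [ 0.758  -0.0247]
cap_top [394.5 171.8] 0.78 [ 0.5697 -0.247 ]
cap [249.5 236.4] 0.58 [ 0.5802 -0.243 ]
cap [391.8 215.1] 0.29 [0.5887 0.2654]
cap [395.5 172. ] 0.47 [ 0.5745 -0.2572]
cap [226.7 184.9] 0.18 [0.5315 0.2397]
neck_top [192.7 176.5] 0.73 [ 0.2438 -0.4279]
neck_top [246.5 229.1] 0.69 [ 0.5619 -0.2492]
neck_top [250.2 233.2] 0.46 [ 0.5832 -0.2387]
neck_top [459.8 289.9] 0.87 [ 0.2361 -0.4282]
neck_top [393.1 172.8] 0.56 [ 0.5687 -0.2455]
bottle [207.  203.1] 0.75 [ 0.238  -0.4018]
bottle [249.4 256.9] 0.59 [ 0.5575 -0.2574]
bottle [383.6 180.5] 0.94 [ 0.5697 -0.2504]
bottle [441.4 281.5] 0.67 [ 0.2404 -0.4334]
s 123 241 253 225 239 pred [246 229] tcp [245.72902543 226.62135026]
t 75 387 396 164 177 pred [395 170] tcp [396.7027408  169.18383128]
```

Run:
```python
from h import *
from scipy.optimize import minimize
a=read_camera("scene");b=read_camera("top")
def mask(f,x0,y0,x1,y1):
    im=cv2.imread(f)[...,::-1].astype(int);m=np.zeros(im.shape[:2],np.uint8)
    r=((im[...,0]>110)&(im[...,0]-im[...,1]>60)&(im[...,0]-im[...,2]>60));m[y0:y1,x0:x1]=r[y0:y1,x0:x1]
    ys,xs=np.where(m);h=cv2.convexHull(np.stack([xs,ys],1).astype(np.int32));o=np.zeros_like(m);cv2.fillConvexPoly(o,h,1);return o
t=np.linspace(0,2*np.pi,60)
for f,p,bx in(("pics/s0.png",a,(225,215,270,250)),("pics/t0.png",b,(375,150,415,195))):
    m=mask(f,*bx);M=cv2.moments(m,True);c=np.array([M["m10"],M["m01"]])/M["m00"]
    def cen(x,y):
        C=np.concatenate([np.stack([x+.025*np.cos(t),y+.025*np.sin(t),np.full(60,z)],1) for z in(.138,.168)])
        h=cv2.convexHull(proj(p,C).astype(np.float32));q=cv2.moments(h);return np.array([q["m10"],q["m01"]])/q["m00"],q["m00"]
    r=minimize(lambda v:((cen(*v)[0]-c)**2).sum(),[.575,-.25],method="Nelder-Mead")
    print(f,c,M["m00"],cen(*r.x)[1],r.x)
# wide flap flatness: brown extent in top along y for three x, z=.0985; 
for x in(.50,.545,.59):
    ys=np.arange(.12,.31,.006);P=proj(b,np.stack([np.full_like(ys,x),ys,np.full_like(ys,.097)],1))
    print(x,''.join('B' if (c:=b["img"][int(round(v)),int(round(u))].astype(int))[2]>c[0]+20 else 'k' if c[0]-c[2]>25 and c[0]<150 else 'C' if c[0]-c[2]>25 else '.' for u,v in P))
im=b["img"].astype(int);o=(im[...,0]>200)&(im[...,0]-im[...,2]>120);ys,xs=np.where(o);print("orange top",len(xs),[ (x,y,np.round(at_z(b,(x,y),.0985)[:2],3).tolist()) for x,y in list(zip(xs,ys))[:12]])
```

```text
pics/s0.png [246.95375723 231.23121387] 173.0 213.05305193702225 [ 0.568252   -0.24866146]
pics/t0.png [394.93506494 171.11255411] 231.0 277.25783333252184 [ 0.57419012 -0.25155594]
0.5 ..kCCCCCCCCCCCCCCCCCCCCCCCCCCC..
0.545 ..kCCCCCCCCCCCCCCCCCCCCCCCCCCC..
0.59 ...kCCCCCCCCCCCCCCCCCCCCCCCCCC..
orange top 0 []
```

```bash
python3 -m inch '[[0,0,0.01,0,0,0],[0,0,0.01,0,0,0],[0,0,0.008,0,0,0],[0,0,0.006,0,0,0],[0,0,0.004,0,0,0],[0,0,0,0,0,0],[0,0,0,0,0,0],[0,0,0,0,0,0]]'
```

```text
time_s: 29.37
tool_pos: [0.5749, -0.2499, 0.1459]
ee_rot: [0.707, 0.707, 0.0, 0.0]
wrist_force: [0.4, 0.3, 0.2]
gripper_width: -0.0
```

The top of the carton is all cardboard with no blue caps showing, so both flaps are closed. The tip at a reported 0.146 m has not yet met the cap top at 0.168 m, which confirms the offset. I'm feeling for the cap top.

```bash
python3 -m inch '[[0,0,0.003,0,0,0],[0,0,0.002,0,0,0],[0,0,0.002,0,0,0],[0,0,0.001,0,0,0],[0,0,0,0,0,0],[0,0,0,0,0,0],[0,0,0,0,0,0],[0,0,0,0,0,0]]'
python3 -m inch '[[0,0,0.001,0,0,0],[0,0,0.001,0,0,0],[0,0,0.001,0,0,0],[0,0,0,0,0,0],[0,0,0,0,0,0],[0,0,0,0,0,0],[0,0,0,0,0,0],[0,0,0,0,0,0]]'
```

```text
time_s: 30.03
tool_pos: [0.5747, -0.2498, 0.1377]
ee_rot: [0.707, 0.707, 0.0, 0.0]
wrist_force: [0.5, -0.1, 0.2]
gripper_width: 0.0002
time_s: 30.7
tool_pos: [0.5749, -0.2498, 0.1357]
ee_rot: [0.707, 0.707, 0.0, 0.001]
wrist_force: [-2.2, 0.4, 6.9]
gripper_width: 0.0001
```

```bash
python3 -m inch '[[0,0,-0.02,0,0,0],[0,0,-0.025,0,0,0],[0,-0.002,0,0,0,0],[0,0,0,0,0,0],[0,0,0,0,0,0],[0,0,0,0,0,0],[0,0,0,0,0,0],[0,0,0,0,0,0]]' 0.0854
python3 -m inch '[[0,0,0.01,0,0,0],[0,0,0.01,0,0,0],[0,0,0.01,0,0,0],[0,0,0.01,0,0,0],[0,0,0.01,0,0,0],[0,0,0.01,0,0,0],[0,0,0,0,0,0],[0,0,0,0,0,0]]'
```

```text
time_s: 31.37
tool_pos: [0.5721, -0.2494, 0.1786]
ee_rot: [0.707, 0.707, -0.0, -0.001]
wrist_force: [-0.5, -0.4, -0.3]
gripper_width: 0.0855
time_s: 32.03
tool_pos: [0.5721, -0.2494, 0.1186]
ee_rot: [0.707, 0.707, -0.0, -0.001]
wrist_force: [-0.8, 1.5, -0.8]
gripper_width: 0.0857
```

```bash
python3 -m inch '[[0,0,0.006,0,0,0],[0,0,0.005,0,0,0],[0,0,0.004,0,0,0],[0,0,0.003,0,0,0],[0,0,0,0,0,0],[0,0,0,0,0,0],[0,0,0,0,0,0],[0,0,0,0,0,0]]'
```

```text
time_s: 32.7
tool_pos: [0.5728, -0.2498, 0.1019]
ee_rot: [0.707, 0.707, 0.0, 0.0]
wrist_force: [0.2, -0.3, 0.8]
gripper_width: 0.0859
```

```bash
python3 -m inch '[[0,0,0,0,0,0],[0,0,0,0,0,0],[0,0,0,0,0,0],[0,0,0,0,0,0],[0,0,0,0,0,0],[0,0,0,0,0,0],[0,0,0,0,0,0],[0,0,0,0,0,0]]' 0.0
python3 - <<'E'
from h import *
o=sensors.get_obs();print(o["tool_pos"],o["wrist_force"],o["moment"],o["gripper_width"])
E
```

```text
time_s: 33.37
tool_pos: [0.5726, -0.2498, 0.102]
ee_rot: [0.707, 0.707, -0.0, 0.0]
wrist_force: [-2.7, 0.2, 5.3]
gripper_width: 0.0482
[ 0.57263521 -0.24977296  0.10203285] [-2.7487524   0.15743204  5.27259811] [ 0.18291521  0.37755471 -0.01454047] 0.048194810521260206
```

```bash
python3 -m inch '[[0,0,0.001,0,0,0],[0,0,0.001,0,0,0],[0,0,0.001,0,0,0],[0,0,0.001,0,0,0],[0,0,0.001,0,0,0],[0,0,0.001,0,0,0],[0,0,0,0,0,0],[0,0,0,0,0,0]]'
```

```text
time_s: 34.03
tool_pos: [0.5727, -0.2499, 0.097]
ee_rot: [0.707, 0.707, 0.0, 0.0]
wrist_force: [-3.8, 1.5, 11.3]
gripper_width: 0.0483
```

```bash
python3 -m inch '[[0,0,0.001,0,0,-0.04],[0,0,0,0,0,-0.08],[0,0,0,0,0,-0.08],[0,0,0,0,0,-0.08],[0,0,0,0,0,-0.08],[0,0,0,0,0,-0.08],[0,0,0,0,0,-0.08],[0,0,0,0,0,-0.08]]'
python3 - <<'E'
from h import *
o=sensors.get_obs();print(o["wrist_force"],o["moment"],o["gripper_width"],R.from_quat(o["ee_rot"]).as_matrix()[:,0])
E
```

```text
time_s: 34.7
tool_pos: [0.574, -0.2497, 0.0969]
ee_rot: [0.465, 0.885, 0.001, 0.002]
wrist_force: [-2.5, 3.1, 13.7]
gripper_width: 0.0481
[-2.47705884  3.14612382 13.74919117] [ 0.6380959   0.52421738 -0.05541413] 0.048088493213834974 [-0.56809146  0.82296209 -0.0023444 ]
```

```bash
python3 -m inch '[[0,0,0,0,0,-0.09],[0,0,0,0,0,-0.09],[0,0,0,0,0,-0.09],[0,0,0,0,0,-0.09],[0,0,0,0,0,-0.09],[0,0,0,0,0,-0.09],[0,0,0,0,0,-0.09],[0,0,0,0,0,-0.05]]'
python3 - <<'E'
from h import *
a=read_camera("scene");b=read_camera("top")
o=sensors.get_obs();print(o["tool_pos"],o["wrist_force"],o["moment"],o["gripper_width"],R.from_quat(o["ee_rot"]).as_matrix()[:,0])
E
```

```text
time_s: 35.37
tool_pos: [0.5741, -0.2498, 0.0969]
ee_rot: [0.143, 0.99, -0.0, 0.002]
wrist_force: [-3.0, 3.8, 14.8]
gripper_width: 0.0483
[ 0.57400818 -0.24981802  0.0968597 ] [-2.07291918  2.58560287 14.3734047 ] [0.5058782  0.56180428 0.06986018] 0.048224177726331495 [-0.95843462  0.28529123 -0.00346386]
```

```bash
python3 -m inch '[[0,0,-0.003,0,0,0],[0,0,-0.003,0,0,0],[0,0,-0.003,0,0,0],[0,0,-0.003,0,0,0],[0,0,-0.003,0,0,0],[0,0,-0.003,0,0,0],[0,0,0,0,0,0],[0,0,0,0,0,0]]'
```

```text
time_s: 36.13
tool_pos: [0.5726, -0.2498, 0.1125]
ee_rot: [0.145, 0.989, 0.0, -0.0]
wrist_force: [-0.4, 0.3, -1.0]
gripper_width: 0.0482
```

```bash
python3 -m inch '[[0,0,-0.007,0,0,0],[0,0,-0.009,0,0,0],[0,0,-0.01,0,0,0],[0,0,-0.01,0,0,0],[0,0,-0.01,0,0,0],[0,0,-0.01,0,0,0],[0,0,-0.009,0,0,0],[0,0,-0.005,0,0,0]]'
python3 -m inch '[[0,0,0,0,0,0],[0,0,0,0,0,0],[0,0,0,0,0,0],[0,0,0,0,0,0],[0,0,0,0,0,0],[0,0,0,0,0,0],[0,0,0,0,0,0],[0,0,0,0,0,0]]'
python3 - <<'E'
from h import *
a=read_camera("scene");b=read_camera("top")
o=sensors.get_obs();print(o["tool_pos"],o["wrist_force"],o["gripper_width"],R.from_quat(o["ee_rot"]).as_matrix()[:,2],np.abs(o["joint_vel"]).max())
for n,p in(("s",a),("t",b)):
    im=p["img"].astype(int);m=(im[...,0]>110)&(im[...,0]-im[...,1]>60)&(im[...,0]-im[...,2]>60)
    for z in(.138,.168,.218,.248): print(n,z,proj(p,[.5727,-.25,z])[0].round(1),end=' ')
    c=proj(p,[.5727,-.25,.218])[0].astype(int);mm=np.zeros_like(m);mm[c[1]-30:c[1]+40,c[0]-30:c[0]+30]=1;ys,xs=np.where(m&(mm>0));print(len(xs),xs.min(),xs.max(),ys.min(),ys.max(),"cen",xs.mean(),ys.mean())
ys_=np.arange(.12,.31,.006)
for x in(.50,.545,.59):
    P=proj(b,np.stack([np.full_like(ys_,x),ys_,np.full_like(ys_,.097)],1))
    print(x,''.join('B' if (c:=b["img"][int(round(v)),int(round(u))].astype(int))[2]>c[0]+20 else 'C' if c[0]-c[2]>25 else '.' for u,v in P))
for r in place_of(a,"wide_edge")+place_of(b,"wide_edge"): print(r["uv"],r["confidence"])
E
```

```text
time_s: 36.8
tool_pos: [0.5733, -0.2501, 0.1846]
ee_rot: [0.145, 0.989, -0.0, 0.001]
wrist_force: [0.2, -0.2, 0.3]
gripper_width: 0.0481
time_s: 37.47
tool_pos: [0.5726, -0.2497, 0.1824]
ee_rot: [0.145, 0.989, 0.0, -0.0]
wrist_force: [-0.2, -0.6, -0.6]
gripper_width: 0.0481
[ 0.57261923 -0.24971135  0.18256264] [ 0.90951648  1.08377374 -0.7602555 ] 0.04811111928580502 [-6.44101673e-05  3.31496540e-05 -9.99999997e-01] 0.0007829135672506322
s 0.138 [247.2 235.1] s 0.168 [246.2 229.3] s 0.218 [244.3 219.2] s 0.248 [243.1 213. ] 151 236 250 209 223 cen 243.47019867549668 216.49668874172184
t 0.138 [393.1 172.6] t 0.168 [395.5 170.8] t 0.218 [399.9 167.6] t 0.248 [402.7 165.6] Traceback (most recent call last):
  File "<stdin>", line 7, in <module>
    return umr_minimum(a, axis, None, out, keepdims, initial, where)
ValueError: zero-size array to reduction operation minimum which has no identity
```

The red cap shows in the scene camera at rows 209–223, exactly where a cap raised 80 mm should be. It is held level, still, and at the same grip width. Handing in.

Run:
```python
from h import *
wide();narrow()
sign_off()
```

```text
tcp [ 0.5726 -0.2497  0.1826] F [ 0.4 -0.4 -0.1]
wide_edge scene [372.5 176.5] 0.91 theta 1.12 dist 23.0
wide_edge scene [385.7 218.4] 0.83 theta -0.08 dist 4.3
wide_edge top [227.3 184.4] 0.72 theta -0.08 dist 1.8
wide_edge top [212.  255.6] 0.62 theta -0.1 dist 74.5
wide_edge top [265.2 183.4] 0.59 theta 1.72 dist 6.2
wide_edge top [394.8 169.2] 0.19 theta 2.38 dist 106.7
tcp [ 0.5726 -0.2497  0.1827] F [-0.1 -0.4  0.7]
narrow_edge scene [366.1 178.2] 0.8 theta 0.9 dist 33.5
narrow_edge scene [376.5 216.3] 0.69 theta 0.06 dist 0.5
narrow_edge top [220.4 256.9] 0.86 theta -0.1 dist 75.2
narrow_edge top [234.5 180. ] 0.69 theta 0.12 dist 2.6
the job is handed in; nothing more can be done
```

I closed the carton's narrow flap, then the orange-marked wide flap over it. Then I pushed the red cap down 5 mm, turned it about 73° anticlockwise and lifted it off. I handed the job in at about 38 s with the cap still in the gripper.

**Last checks**
- **Flaps:** the camera readings put both flaps at about zero angle. I had pressed the narrow one flat with 5–6 N and the wide one with about 20 N. Before I uncapped the bottle, the carton's top showed only cardboard.
- **Cap:** the gripper is 80 mm above where it held the locked cap. The scene camera shows the cap where a cap lifted 80 mm should be. It is level and still, and the grip width held at 48 mm. The top camera could not confirm this because the hand hides the cap.

**What failed or disagreed**
- **Missed sweeps:** my first two sweeps at the narrow flap passed over its edge. Contacts on both flaps and the cap top put the real fingertip about 32 mm above the reported tool position, so I worked by contact force after that.
- **Table touch:** one test touch beside the carton met something solid at a reported height of about 0 with about 20 N. That does not fit the 32 mm offset. I don't know what it touched, and it left the narrow flap essentially where it was.
- **Not checked at the end:** I did not compare the positions of the loose meters, tools and tin before and after. The last script that repeated the cardboard check stopped with an error, but the camera angle readings above came after it.

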